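# Tip the shoe-deodorizer balls out of the covered tin

### The arm

A 7-joint arm with a two-finger parallel gripper is mounted at the origin on the work surface. World frame = base frame: x ahead of the robot, y to its left, z up, the work surface at z = 0. Lengths are in m, angles in rad, forces in N, time in s.
With the tool pointing down it reaches from about 0.425 to 0.8 m from the base axis. Payload 8.3 kg.
Tool frame: the origin (TCP) lies at the very end of the fingers, on their centre line; the grasp point (between the pads) lies 19 mm behind it (r.tcp_to_grasp is the distance from the TCP to the grasp point, in m); z points along the fingers, y is the line along which they close (so a half turn about z gives the same grasp; the last joint's range is limited). The gripper opens to 85 mm and grips with 20 to 120 N. Pads are 22 mm wide; open, the fingers measure 114 mm over their backs; the gripper's body (76 mm by 85 mm) begins 54 mm behind the grasp point. The pads swing forward as they close: fully open they stand 13 mm farther back than shut.
Start: joints at [1.073, 0.383, 0.016, 1.37, -0.006, 1.388, -0.046], TCP at [0.263, -0.567, 0.231] pointing down, gripper open.
Joint ranges: [-2.95, 2.95], [-0.25, 2.06], [-1.52, 1.56], [0.18, 2.33], [-1.44, 4.58], [0.02, 2.06], [-3.01, 3.01]. Speed limits (rad/s): [2.39, 2.39, 3.01, 3.01, 3.14, 3.14, 3.14].

### API

Orientations are given as a rotation vector (axis times angle).
In Python, from cell import r gives the robot as it stands.
- The arm moves only by the tool move_arm, never from a script. Its argument "series" is a list of rows, each a list of 4 numbers: the shift along the tool's x, y, z in m, then the turn about the tool's z in degrees. A call has 1 to 20 rows; each row is the pose to reach, as a shift and turn from the pose commanded when the call began, along the tool's axes at that moment; what a row does not reach only later rows make up. A row lasts 1/8 s, in which the tool goes at most 62.5 mm and 10.7 degrees, less where a joint would pass 70% of its speed; a pose out of reach is approached as far as the arm can. A call with a gripper value outside its range is refused whole. "grip" is the gripper command: -1 is shut, 1 is fully open, values between are in proportion, set as the call begins (left out, the last holds). The fingers move at their own pace and stop on an object; the grip force is fixed at half the most. Time passes only in rows, so rows that repeat a pose let the fingers close. It gives the time, the measured TCP pose, the force, the opening and the grip force at its end, in the units of the state.
- r.observe(): the state, without advancing time (a new reading comes with each control period).
- r.camera(name): name is "side" or "top"; returns the picture (400x640x3 uint8, blue, green, red); there is no depth.
- r.get_calibration(name): a dict with "K" (3x3 intrinsics, pixels), "k1" (the pictures are not rectified: a ray, as slopes to the right and down, at radius r is drawn at 1 + k1 r^2 times it, then the intrinsics apply), "world_from_camera" (4x4, takes a point from camera to world coordinates). Camera axes: x right, y up, looking along -z (the intrinsics and any distortion apply to the point x, -y, -z); pixel columns grow to the right and rows downward; lengths in m; the calibration is good to about 2 mm. A picture is of the moment at which its call begins. get_calibration takes no time and is no camera call.
- r.sign_off(): hands the job in; it is judged then, once.
The state is a dict: "clock": time; "q": joint angles; "dq": joint speeds; "joint_torque": joint torques, N m; "eef_pos": TCP position; "ee_rot": TCP orientation; "contact_force": force on the tool from outside, world axes, zero at the start; "moment": the same for the moment, N m; "grip_width": finger opening in m; "finger_force": force on a finger pad.
Only numpy, scipy, OpenCV 4.12 (cv2) and the standard library are available. Lean on these libraries where they do the work, as an engineer would, in place of code of your own. Each camera call takes 0.05 s, during which the arm holds its last target. There are 200 camera calls.

### The job

Pick up the spouted aluminium tin by its wooden handle bar, tip it slowly spout-down by about 15 degrees and pause there for a second to feel the hidden balls run down to the spout, none falling out yet. Then go on tipping slowly over the red bucket until both balls have rolled out into it. Set the empty tin back upright on the shelf and let go, with the bucket left standing.

Things in the scene. Friction and masses are not known exactly. Their poses are not given: they have to be found in the camera images.
- tin: Spouted, lidded aluminium tin, 0.2 kg, left or right of the bucket. Origin: underside; z up, -x to the spout (yaw 0: facing the robot). Its frame, mm: body x -25..68, y -24..24, lid top z 61; wooden grip bar on the lid x 1..19, y -23..23, z 61..99, pinch across x. Inner floor z 3; from x -25 a chute climbs at 26 deg to the lip at x -75, z 27, inner width 42; cheeks 36 high square to it.
- bucket: Loose red plastic bucket the size of a mug, 0.14 kg, round, outer radius 39 mm at the foot and 48 mm at the rim, 100 mm tall, wall 3 mm, floor 4 mm. A thin wire bail hangs folded down outside its +x half, to 53 mm from the axis. Origin: centre of its underside, z up.
- ball_a: White ceramic deodorizer ball, diameter 34 mm, 30 to 60 g, hidden in the tin, in single file before the other. Origin: its centre. With the tin tipped spout-down 10 to 20 degrees both balls roll to the foot of the chute and stay in; beyond about 26 degrees they begin to roll over the lip, and by 38 to 42 degrees both are out (the tin is then lighter by their weight).
- ball_b: The second, equal white ceramic ball, diameter 34 mm, 30 to 60 g, loose inside the tin at its rear end (+x), some 60 mm from the foot of the chute. Origin: its centre.
There are look-alikes about, which are no part of the job. Of the things shaped like the bucket, the red one is meant.

How it is judged:
By the outcome, as a careful person would: the job done as asked, in the order asked, and still so for the second after the job is handed in, with the robot touching nothing.
It also fails if it takes over 72 s, if anything falls off the work surface, if the arm or the gripper's body presses on something with over 40 N, if the wrist force passes 120 N, or if a joint passes its speed limit or range.

## Working session

There is one attempt and no reset: what is moved stays moved. The work goes in short steps, Python scripts to look and compute and a tool call to move; the robot and the scene stay as the last step left them, time stands still between calls to the robot, and variables do not carry over. Pictures are saved under pics/ and viewed, at most 10 in all, crops included, and the job is handed in when it is done.

Besides the shell and the picture viewer there is one more tool, called after "Call:" by a JSON object that holds its "name" and its "arguments", one argument or row to a line. move_arm: Moves the arm, as the interface text tells. Its arguments: {"type":"object","properties":{"series":{"type":"array","items":{"type":"array","items":{"type":"number"}}},"grip":{"type":"number"}},"required":["series"]}

```bash
ls -la; mkdir -p pics; python3 - <<'E'
from cell import r
import cv2,numpy as np
print([a for a in dir(r) if a[0]!='_'])
s=r.observe()
for k,v in s.items(): print(k,np.round(v,4))
for n in("side","top"):
    cv2.imwrite(f"pics/{n}0.png",r.camera(n)); c=r.get_calibration(n); print(n,c)
E
```

```text
total 12
drwxr-xr-x  3 agent agent 4096 Dec  1 23:00 .
drwxr-xr-x 23 root  root  4096 Dec  1 23:00 ..
drwxr-xr-x  2 agent agent 4096 Dec  1 23:00 pics
['IKError', 'camera', 'get_calibration', 'observe', 'sign_off', 'tcp_to_grasp']
clock 0.0
q [ 1.0731  0.3842  0.0164  1.3712 -0.0063  1.3882 -0.0465]
dq [ 0.0006  0.0004 -0.0003  0.      0.0011 -0.0004  0.0001]
joint_torque [-7.00000e-04 -6.27595e+01  8.43700e-01 -3.71819e+01  1.63000e-02
  1.43000e-02  0.00000e+00]
eef_pos [ 0.2631 -0.5664  0.2303]
ee_rot [-3.0657e+00 -6.7730e-01  7.0000e-04]
contact_force [-0.5894  0.221   0.497 ]
moment [-0.0344 -0.0083 -0.0041]
finger_force 0.0
grip_width 0.0854
side {'K': array([[413.03068597,   0.        , 322.45918592],
       [  0.        , 413.03068597, 201.09803506],
       [  0.        ,   0.        ,   1.        ]]), 'k1': -0.010079824534310193, 'world_from_camera': array([[-0.96815992,  0.13460597, -0.21106305,  0.31880327],
       [-0.25020216, -0.54752449,  0.7985085 ,  0.61316242],
       [-0.00807818,  0.82589235,  0.56376996,  0.45219371],
       [ 0.        ,  0.        ,  0.        ,  1.        ]])}
top {'K': array([[443.30183721,   0.        , 322.90442082],
       [  0.        , 443.30183721, 198.91423553],
       [  0.        ,   0.        ,   1.        ]]), 'k1': 0.03799778378439611, 'world_from_camera': array([[-0.01524446,  0.99134409, -0.1304013 ,  0.35305687],
       [-0.99988061, -0.01478492,  0.00449151,  0.04757815],
       [ 0.00252466,  0.1304542 ,  0.99145112,  0.95584891],
       [ 0.        ,  0.        ,  0.        ,  1.        ]])}
```

View pics/side0.png

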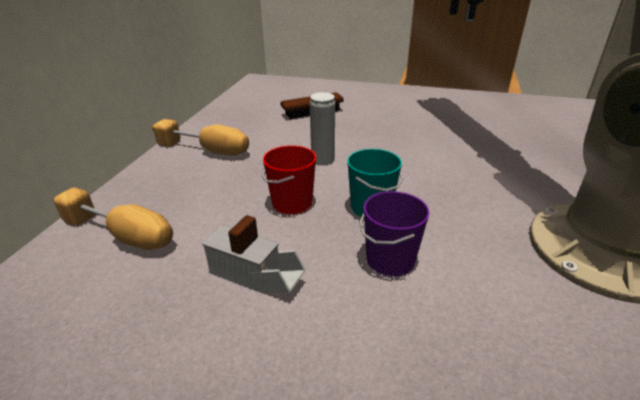

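View pics/top0.png

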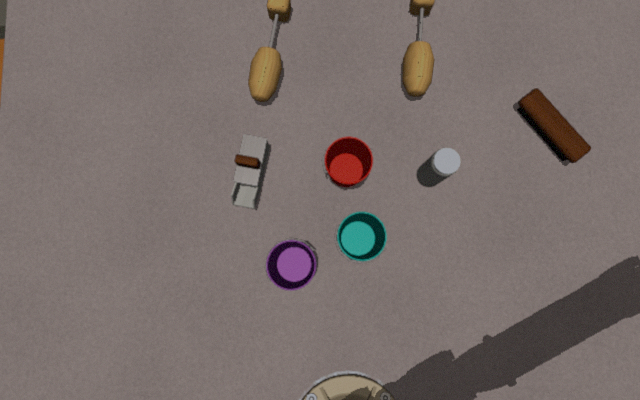

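The side view shows the tin at about (250,255) with its spout toward the robot, plus red (290,180), teal (374,183) and purple (395,232) buckets. The top view shows the tin at (250,170), red bucket (348,162), a grey canister (445,162), and a loose brown bar (555,125). Moves have no tilt axis, so I'll check in free space how the arm handles a pose that is out of reach.

Call:
{"name": "move_arm", "arguments": {
  "series": [
    [0, 0.05, 0, 0],
    [0, 0.1, 0, 0],
    [0, 0.15, 0, 0],
    [0, 0.2, 0, 0],
    [0, 0.25, 0, 0],
    [0, 0.3, 0, 0],
    [0, 0.35, 0, 0],
    [0, 0.35, 0, 0]
  ]
}}

```text
clock: 1.1
eef_pos: [0.3577, -0.7975, 0.2082]
ee_rot: [3.031, 0.652, 0.017]
contact_force: [-0.6, -0.4, 1.0]
grip_width: 0.0854
finger_force: 0.0
```

```bash
cat > h.py <<'E'
from cell import r
import cv2,numpy as np
from scipy.spatial.transform import Rotation as R
def ray(n,uv):
    c=r.get_calibration(n);K=c["K"];T=c["world_from_camera"]
    p=np.array([(uv[0]-K[0,2])/K[0,0],(uv[1]-K[1,2])/K[1,1]]);d=p.copy()
    for _ in range(20): d=p/(1+c["k1"]*(d@d))
    return T[:3,3],T[:3,:3]@np.array([d[0],-d[1],-1])
def onz(n,uv,z):
    o,d=ray(n,uv);return o+d*(z-o[2])/d[2]
def st():
    s=r.observe();M=R.from_rotvec(s["ee_rot"]).as_matrix()
    print("t",round(s["clock"],2),"p",np.round(s["eef_pos"],4),"z",np.round(M[:,2],3),"y",np.round(M[:,1],3),"q",np.round(s["q"],3),"F",np.round(s["contact_force"],1),"M",np.round(s["moment"],2),"w",round(s["grip_width"],4),"ff",np.round(s["finger_force"],1))
    return s,M
E
python3 - <<'E'
from h import *
st()
im=cv2.imread("pics/top0.png");hsv=cv2.cvtColor(im,cv2.COLOR_BGR2HSV)
def cc(m,minA=60):
    n,l,s,c=cv2.connectedComponentsWithStats(m.astype(np.uint8))
    return [(s[i,4],s[i,:4],c[i].round(1),cv2.minAreaRect(np.argwhere(l==i)[:,::-1].astype(np.float32))) for i in range(1,n) if s[i,4]>minA]
H,S,V=cv2.split(hsv)
for name,m in dict(red=((H<6)|(H>172))&(S>180)&(V>60),brown=(H<14)&(S>110)&(V<140)&(V>30),).items():
    for x in cc(m): print(name,x, onz("top",x[3][0],.099).round(3), onz("top",x[3][0],0.1).round(3))
E
```

```text
t 1.1 p [ 0.3577 -0.7975  0.2082] z [ 0.02  -0.038 -0.999] y [ 0.411 -0.911  0.043] q [ 1.031  1.187  1.106  0.189 -1.052  1.822  0.059] F [-0.6 -0.4  1. ] M [ 0.13  0.06 -0.05] w 0.0854 ff 0.0
red (np.int32(1603), array([325, 137,  47,  48], dtype=int32), array([347.6, 161.3]), ((348.0, 160.5), (47.0, 46.0), 90.0)) [ 0.541 -0.007  0.099] [ 0.541 -0.007  0.1  ]
brown (np.int32(1599), array([519,  89,  72,  73], dtype=int32), array([554.3, 124.7]), ((554.1792602539062, 125.00071716308594), (83.14541625976562, 24.136415481567383), 48.23970031738281)) [ 0.606 -0.415  0.099] [ 0.606 -0.414  0.1  ]
brown (np.int32(824), array([325, 137,  47,  50], dtype=int32), array([349.6, 156.6]), ((348.70001220703125, 160.89999389648438), (46.957427978515625, 47.85185241699219), 63.43495178222656)) [ 0.541 -0.008  0.099] [ 0.54  -0.008  0.1  ]
brown (np.int32(167), array([235, 155,  24,  12], dtype=int32), array([246.3, 160.3]), ((246.423095703125, 160.38461303710938), (22.553354263305664, 8.432992935180664), 11.309930801391602)) [0.544 0.193 0.099] [0.544 0.193 0.1  ]
```

Call:
{"name": "move_arm", "arguments": {
  "series": [
    [0, 0.06, 0, 0],
    [0, 0.12, 0, 0],
    [0, 0.18, 0, 0],
    [0, 0.24, 0, 0],
    [0, 0.3, 0, 0],
    [0, 0.6, 0, 0],
    [0, 1.0, 0, 0],
    [0, 1.0, 0, 0]
  ]
}}

```text
clock: 2.1
eef_pos: [0.3791, -0.8377, 0.1351]
ee_rot: [2.973, 0.643, 0.038]
contact_force: [0.6, 0.1, -0.7]
grip_width: 0.0851
finger_force: 0.0
```

```bash
python3 -c "
from h import *
st()"
```

```text
t 2.1 p [ 0.3791 -0.8377  0.1351] z [ 0.045 -0.092 -0.995] y [ 0.411 -0.906  0.102] q [ 1.03   1.302  1.403  0.183 -1.368  1.703  0.068] F [ 0.6  0.1 -0.7] M [0.05 0.04 0.05] w 0.0851 ff 0.0
```

Call:
{"name": "move_arm", "arguments": {
  "series": [
    [0, -0.05, 0, 0],
    [0, -0.1, 0, 0],
    [0, -0.15, 0, 0],
    [0, -0.2, 0, 0],
    [0, -0.25, 0, 0],
    [0, -0.25, 0, 0],
    [0, -0.25, 0, 0]
  ]
}}

```text
clock: 2.98
eef_pos: [0.2765, -0.6092, 0.1099]
ee_rot: [2.974, 0.642, 0.041]
contact_force: [-0.1, -0.6, -0.1]
grip_width: 0.0854
finger_force: 0.0
```

```bash
python3 -c "
from h import *
st()"
```

```text
t 2.98 p [ 0.2765 -0.6092  0.1099] z [ 0.047 -0.09  -0.995] y [ 0.41  -0.906  0.102] q [ 0.288  1.069  1.521  1.549 -1.135  1.461  0.674] F [-0.1 -0.6 -0.1] M [ 0.06  0.02 -0.01] w 0.0854 ff 0.0
```

Tilt picked up at the reach limit persists afterwards. I can use this to lay the tool over while it's empty, so that it points along the tin's -y. After that, the turn about the tool's z becomes the tipping motion.

Call:
{"name": "move_arm", "arguments": {
  "series": [
    [-1.14, 1.58, -0.54, 0],
    [-1.14, 1.58, -0.54, 0],
    [-1.14, 1.58, -0.54, 0],
    [-1.14, 1.58, -0.54, 0],
    [-1.14, 1.58, -0.54, 0],
    [-1.14, 1.58, -0.54, 0],
    [-1.14, 1.58, -0.54, 0],
    [-1.14, 1.58, -0.54, 0],
    [-1.14, 1.58, -0.54, 0],
    [-1.14, 1.58, -0.54, 0],
    [-1.14, 1.58, -0.54, 0],
    [-1.14, 1.58, -0.54, 0],
    [-1.14, 1.58, -0.54, 0],
    [-1.14, 1.58, -0.54, 0],
    [-1.14, 1.58, -0.54, 0],
    [-1.14, 1.58, -0.54, 0],
    [-1.14, 1.58, -0.54, 0],
    [-1.14, 1.58, -0.54, 0],
    [-1.14, 1.58, -0.54, 0],
    [-1.14, 1.58, -0.54, 0]
  ]
}}

```text
clock: 5.48
eef_pos: [0.0202, -0.9105, 0.2186]
ee_rot: [2.917, 0.629, 0.02]
contact_force: [-0.2, -0.3, -0.7]
grip_width: 0.0852
finger_force: 0.0
```

```bash
python3 -c "
from h import *
st()"
```

```text
t 5.47 p [ 0.0202 -0.9105  0.2186] z [ 0.046 -0.15  -0.988] y [ 0.408 -0.899  0.156] q [ 1.446  1.208  1.405  0.183 -1.397  1.749  0.476] F [-0.2 -0.3 -0.7] M [0.22 0.05 0.02] w 0.0852 ff 0.0
```

Call:
{"name": "move_arm", "arguments": {
  "series": [
    [-0.82, 1.38, -1.18, 0],
    [-0.82, 1.38, -1.18, 0],
    [-0.82, 1.38, -1.18, 0],
    [-0.82, 1.38, -1.18, 0],
    [-0.82, 1.38, -1.18, 0],
    [-0.82, 1.38, -1.18, 0],
    [-0.82, 1.38, -1.18, 0],
    [-0.82, 1.38, -1.18, 0],
    [-0.82, 1.38, -1.18, 0],
    [-0.82, 1.38, -1.18, 0],
    [-0.82, 1.38, -1.18, 0],
    [-0.82, 1.38, -1.18, 0],
    [-0.82, 1.38, -1.18, 0],
    [-0.82, 1.38, -1.18, 0],
    [-0.82, 1.38, -1.18, 0],
    [-0.82, 1.38, -1.18, 0],
    [-0.82, 1.38, -1.18, 0],
    [-0.82, 1.38, -1.18, 0],
    [-0.82, 1.38, -1.18, 0],
    [-0.82, 1.38, -1.18, 0]
  ]
}}

```text
clock: 7.98
eef_pos: [-0.0488, -0.8218, 0.4229]
ee_rot: [2.866, 0.616, -0.001]
contact_force: [0.3, 0.7, 0.0]
grip_width: 0.0853
finger_force: 0.0
```

```bash
python3 -c "
from h import *
st()"
```

```text
t 7.97 p [-0.0488 -0.8218  0.4229] z [ 0.043 -0.204 -0.978] y [ 0.406 -0.891  0.204] q [ 1.519  0.958  1.404  0.183 -1.365  1.945  0.548] F [0.3 0.7 0. ] M [0.23 0.03 0.  ] w 0.0853 ff 0.0
```

Call:
{"name": "move_arm", "arguments": {
  "series": [
    [-0.24, 0.92, -1.74, 0],
    [-0.24, 0.92, -1.74, 0],
    [-0.24, 0.92, -1.74, 0],
    [-0.24, 0.92, -1.74, 0],
    [-0.24, 0.92, -1.74, 0],
    [-0.24, 0.92, -1.74, 0],
    [-0.24, 0.92, -1.74, 0],
    [-0.24, 0.92, -1.74, 0],
    [-0.24, 0.92, -1.74, 0],
    [-0.24, 0.92, -1.74, 0],
    [-0.24, 0.92, -1.74, 0],
    [-0.24, 0.92, -1.74, 0],
    [-0.24, 0.92, -1.74, 0],
    [-0.24, 0.92, -1.74, 0],
    [-0.24, 0.92, -1.74, 0],
    [-0.24, 0.92, -1.74, 0]
  ]
}}

```text
clock: 9.98
eef_pos: [0.0066, -0.6944, 0.6046]
ee_rot: [2.784, 0.596, -0.022]
contact_force: [0.0, 0.1, 0.5]
grip_width: 0.0853
finger_force: 0.0
```

```bash
python3 -c "
from h import *
st()"
```

```text
t 9.97 p [ 0.0066 -0.6944  0.6046] z [ 0.046 -0.287 -0.957] y [ 0.403 -0.871  0.28 ] q [ 1.506  0.615  0.195  0.183 -0.204  2.055  0.379] F [0.  0.1 0.5] M [ 0.33  0.06 -0.01] w 0.0853 ff 0.0
```

Call:
{"name": "move_arm", "arguments": {
  "series": [
    [0.32, -0.18, -2, 0],
    [0.32, -0.18, -2, 0],
    [0.32, -0.18, -2, 0],
    [0.32, -0.18, -2, 0],
    [0.32, -0.18, -2, 0],
    [0.32, -0.18, -2, 0],
    [0.32, -0.18, -2, 0],
    [0.32, -0.18, -2, 0],
    [0.32, -0.18, -2, 0],
    [0.32, -0.18, -2, 0],
    [0.32, -0.18, -2, 0],
    [0.32, -0.18, -2, 0]
  ]
}}

```text
clock: 11.48
eef_pos: [0.0502, -0.4223, 0.9065]
ee_rot: [2.265, 0.496, 0.025]
contact_force: [-0.3, 0.4, 0.4]
grip_width: 0.0854
finger_force: 0.0
```

```bash
python3 -c "
from h import *
st()"
```

```text
t 11.47 p [ 0.0502 -0.4223  0.9065] z [ 0.174 -0.712 -0.68 ] y [ 0.343 -0.603  0.72 ] q [ 1.228  0.092  0.461  0.182 -0.326  2.055  0.253] F [-0.3  0.4  0.4] M [ 0.71  0.2  -0.02] w 0.0854 ff 0.0
```

Call:
{"name": "move_arm", "arguments": {
  "series": [
    [-0.033, -0.038, -0.011, 0],
    [-0.065, -0.075, -0.022, 0],
    [-0.098, -0.113, -0.033, 0],
    [-0.13, -0.15, -0.044, 0],
    [-0.163, -0.188, -0.055, 0],
    [-0.195, -0.225, -0.066, 0],
    [-0.228, -0.263, -0.077, 0],
    [-0.26, -0.3, -0.088, 0],
    [-0.293, -0.338, -0.1, 0],
    [-0.326, -0.377, -0.111, 0],
    [-0.326, -0.377, -0.111, 0]
  ]
}}

```text
clock: 12.85
eef_pos: [-0.3682, -0.2346, 0.7338]
ee_rot: [2.261, 0.476, -0.008]
contact_force: [0.4, 0.1, 0.4]
grip_width: 0.0853
finger_force: 0.0
```

```bash
python3 -c "
from h import *
st()"
```

```text
t 12.85 p [-0.3682 -0.2346  0.7338] z [ 0.147 -0.724 -0.674] y [ 0.34  -0.603  0.721] q [ 1.145 -0.253  1.557  0.877 -0.61   1.983  1.239] F [0.4 0.1 0.4] M [ 0.7   0.16 -0.01] w 0.0853 ff 0.0
```

Call:
{"name": "move_arm", "arguments": {
  "series": [
    [0.32, 1.36, -1.42, 0],
    [0.32, 1.36, -1.42, 0],
    [0.32, 1.36, -1.42, 0],
    [0.32, 1.36, -1.42, 0],
    [0.32, 1.36, -1.42, 0],
    [0.32, 1.36, -1.42, 0],
    [0.32, 1.36, -1.42, 0]
  ]
}}

```text
clock: 13.72
eef_pos: [-0.241, -0.319, 0.8886]
ee_rot: [2.186, 0.454, -0.032]
contact_force: [-0.6, -0.5, 0.3]
grip_width: 0.0858
finger_force: 0.0
```

```bash
python3 -c "
from h import *
st()"
```

```text
t 13.72 p [-0.241  -0.319   0.8886] z [ 0.137 -0.777 -0.615] y [ 0.333 -0.548  0.767] q [ 0.509 -0.253  1.557  0.35  -0.37   2.055  0.697] F [-0.6 -0.5  0.3] M [ 0.81  0.18 -0.07] w 0.0858 ff 0.0
```

Call:
{"name": "move_arm", "arguments": {
  "series": [
    [0.34, -0.12, -1.98, 0],
    [0.34, -0.12, -1.98, 0],
    [0.34, -0.12, -1.98, 0],
    [0.34, -0.12, -1.98, 0],
    [0.34, -0.12, -1.98, 0],
    [0.34, -0.12, -1.98, 0]
  ]
}}

```text
clock: 14.48
eef_pos: [-0.2888, -0.2289, 0.8801]
ee_rot: [2.119, 0.416, -0.082]
contact_force: [-0.1, 0.0, -0.8]
grip_width: 0.0853
finger_force: 0.0
```

```bash
python3 -c "
from h import *
st()"
```

```text
t 14.47 p [-0.2888 -0.2289  0.8801] z [ 0.102 -0.826 -0.554] y [ 0.325 -0.499  0.803] q [ 1.031 -0.254  1.557  0.512 -0.734  2.055  0.912] F [-0.1  0.  -0.8] M [0.86 0.11 0.02] w 0.0853 ff 0.0
```

Call:
{"name": "move_arm", "arguments": {
  "series": [
    [0.27, -0.16, -1.96, 0],
    [0.27, -0.16, -1.96, 0],
    [0.27, -0.16, -1.96, 0],
    [0.27, -0.16, -1.96, 0],
    [0.27, -0.16, -1.96, 0],
    [0.27, -0.16, -1.96, 0],
    [0.27, -0.16, -1.96, 0],
    [0.27, -0.16, -1.96, 0],
    [0.27, -0.16, -1.96, 0],
    [0.27, -0.16, -1.96, 0],
    [0.27, -0.16, -1.96, 0],
    [0.27, -0.16, -1.96, 0]
  ]
}}

```text
clock: 15.98
eef_pos: [-0.3283, -0.1603, 0.8528]
ee_rot: [2.073, 0.375, -0.145]
contact_force: [-0.4, -1.0, 0.1]
grip_width: 0.0854
finger_force: 0.0
```

```bash
python3 -c "
from h import *
st()"
```

```text
t 15.97 p [-0.3283 -0.1603  0.8528] z [ 0.05  -0.86  -0.508] y [ 0.323 -0.467  0.823] q [ 1.377 -0.253  1.557  0.688 -0.908  2.054  1.131] F [-0.4 -1.   0.1] M [0.92 0.07 0.04] w 0.0854 ff 0.0
```

```bash
cat > kin.py <<'E'
import numpy as np
from scipy.spatial.transform import Rotation as R
lo=np.array([-2.95,-.25,-1.52,.18,-1.44,.02,-3.01]);hi=np.array([2.95,2.06,1.56,2.33,4.58,2.06,3.01])
def fk(q,p,s):
    T=np.eye(3);x=np.array([0,0,p[0]]);an=q*s
    an=an+np.array([p[1],p[10],p[2],p[11],p[3],p[12],p[4]])
    tr={1:(p[13],0,0),2:(p[5],p[14],p[6]),4:(p[7],p[15],p[8]),5:(p[16],0,0),6:(0,0,p[9])}
    for i in range(7):
        T=T@R.from_euler('zyzyzyz'[i],an[i]).as_matrix()
        if i in tr: x=x+T@np.array(tr[i])
    return x,T
E
cat > fit.py <<'E'
from kin import *
from scipy.optimize import least_squares
import itertools,pickle
D=[([1.0731,.3842,.0164,1.3712,-.0063,1.3882,-.0465],[.2631,-.5664,.2303],[-3.0657,-.6773,.0007]),
([1.031,1.187,1.106,.189,-1.052,1.822,.059],[.3577,-.7975,.2082],[3.031,.652,.017]),
([1.03,1.302,1.403,.183,-1.368,1.703,.068],[.3791,-.8377,.1351],[2.973,.643,.038]),
([.288,1.069,1.521,1.549,-1.135,1.461,.674],[.2765,-.6092,.1099],[2.974,.642,.041]),
([1.446,1.208,1.405,.183,-1.397,1.749,.476],[.0202,-.9105,.2186],[2.917,.629,.02]),
([1.519,.958,1.404,.183,-1.365,1.945,.548],[-.0488,-.8218,.4229],[2.866,.616,-.001]),
([1.506,.615,.195,.183,-.204,2.055,.379],[.0066,-.6944,.6046],[2.784,.596,-.022]),
([1.228,.092,.461,.182,-.326,2.055,.253],[.0502,-.4223,.9065],[2.265,.496,.025]),
([1.145,-.253,1.557,.877,-.61,1.983,1.239],[-.3682,-.2346,.7338],[2.261,.476,-.008]),
([.509,-.253,1.557,.35,-.37,2.055,.697],[-.241,-.319,.8886],[2.186,.454,-.032]),
([1.031,-.254,1.557,.512,-.734,2.055,.912],[-.2888,-.2289,.8801],[2.119,.416,-.082]),
([1.377,-.253,1.557,.688,-.908,2.054,1.131],[-.3283,-.1603,.8528],[2.073,.375,-.145])]
best=[]
for s1,s3,s5,s7 in itertools.product([1,-1],repeat=4):
  s=np.array([s1,1,s3,1,s5,1,s7])
  def f(p):
    e=[]
    for q,x,rv in D:
        X,T=fk(np.array(q),p,s); e+=list(X-x)+list(.3*(T-R.from_rotvec(rv).as_matrix()).ravel())
    return np.r_[e,1e-3*p[10:]]
  for o1 in (0,1.57,-1.57,3.14):
   for o7 in(0,1.57,-1.57,3.14):
    p0=np.zeros(17);p0[:10]=[.3,o1,0,0,o7,0,.4,0,.35,.25]
    o=least_squares(f,p0,max_nfev=60); best.append((o.cost,tuple(s),o.x))
best.sort(key=lambda b:b[0])
for b in best[:3]: print(b[0],b[1],b[2].round(3))
pickle.dump(best[0],open("kin.pkl","wb"))
for q,x,rv in D:
    X,T=fk(np.array(q),best[0][2],np.array(best[0][1])); print((X-x).round(4), (R.from_matrix(T).inv()*R.from_rotvec(rv)).magnitude().round(4))
E
python3 fit.py
```

```text
Still running in the background as job /tmp/bash_jobs.1000/f8caab4445bc (pid 867). You'll get a notice when it ends.
```

```bash
kill -- -$(cat /tmp/bash_jobs.1000/f8caab4445bc/pid); export OMP_NUM_THREADS=1 OPENBLAS_NUM_THREADS=1
sed -i 's/for s1,s3,s5,s7 in .*/for s1,s3,s5,s7 in [(-1,-1,-1,-1),(-1,-1,-1,1)]:/; s/for o1 in .*/for o1 in (0,):/; s/for o7 in(0,1.57,-1.57,3.14)/for o7 in (0,1.57,-1.57,3.14)/' fit.py; time timeout 200 python3 fit.py
```

```text
0.00022700007345584206 (np.int64(-1), np.int64(1), np.int64(-1), np.int64(1), np.int64(-1), np.int64(1), np.int64(-1)) [ 0.267 -0.003 -0.006  0.005  1.569  0.008  0.459 -0.006  0.468  0.388
 -0.002 -0.006  0.007 -0.006 -0.012 -0.011  0.007]
0.0002270000734560918 (np.int64(-1), np.int64(1), np.int64(-1), np.int64(1), np.int64(-1), np.int64(1), np.int64(-1)) [ 0.267 -0.003 -0.006  0.005  1.569  0.008  0.459 -0.006  0.468  0.388
 -0.002 -0.006  0.007 -0.006 -0.012 -0.011  0.007]
0.00022700007345632212 (np.int64(-1), np.int64(1), np.int64(-1), np.int64(1), np.int64(-1), np.int64(1), np.int64(-1)) [ 0.267 -0.003 -0.006  0.005  1.569  0.008  0.459 -0.006  0.468  0.388
 -0.002 -0.006  0.007 -0.006 -0.012 -0.011  0.007]Traceback (most recent call last):
  File "fit.py", line 32, in <module>
    X,T=fk(np.array(q),best[0][2],np.array(best[0][1])); print((X-x).round(4), (R.from_matrix(T).inv()*R.from_rotvec(rv)).magnitude().round(4))
                                                                               ^^^^^^^^^^^^^^^^^^^^^^^^^^^^^^^^^^^^^^^^^^^^^^^^^^^^^^^^^^^^
AttributeError: 'float' object has no attribute 'round'

real	0m26.085s
user	0m25.182s
sys	0m0.292s
```

```bash
cat >> kin.py <<'E'
import pickle
from scipy.optimize import least_squares
_b=pickle.load(open("kin.pkl","rb"));P=_b[2];S=np.array(_b[1])
def ik(x,T,q0=None,n=6,seed=0):
    rng=np.random.default_rng(seed);best=None
    f=lambda q:np.r_[(lambda a:np.r_[a[0]-x,.3*(a[1]-T).ravel()])(fk(q,P,S)),1e-3*(q-(lo+hi)/2)]
    for k in range(n):
        q=np.clip(q0,lo+1e-3,hi-1e-3) if (k==0 and q0 is not None) else rng.uniform(lo,hi)
        o=least_squares(f,q,bounds=(lo,hi),max_nfev=80)
        X,M=fk(o.x,P,S);e=np.linalg.norm(X-x)+.3*np.linalg.norm(M-T)
        if best is None or e<best[0]: best=(e,o.x)
        if e<.006: break
    return best
def tool(az,a,flip=1):
    az,a=np.radians([az,a]);z=np.array([np.cos(az)*np.sin(a),np.sin(az)*np.sin(a),-np.cos(a)])
    y=flip*np.cross([0,0,1],z);y/=np.linalg.norm(y);return np.c_[np.cross(y,z),y,z]
E
cat > plan.py <<'E'
from kin import *
G=np.array([.544,.193,.088]);B=np.array([.541,-.007])
for az,a in[(-87,60),(-95,65),(-101,60),(-101,70)]:
  for flip in(1,-1):
    T0=tool(az,a,flip);x0=G+.019*T0[:,2]; e,q=ik(x0,T0)
    psi=np.radians(az+90);Rt=np.array([[np.cos(psi),-np.sin(psi),0],[np.sin(psi),np.cos(psi),0],[0,0,1]]) # tin after align
    print(az,a,flip,"grasp",round(e,4),q.round(2))
    M=T0.T@Rt; g=np.array([.01,0,.088]) # tin-in-tool
    for sgn in(1,-1):
      for ph in(0,20,45,55):
        T=T0@R.from_euler('z',sgn*ph,degrees=True).as_matrix();Rn=T@M
        pitch=np.degrees(np.arcsin(Rn[2,0]));roll=np.degrees(np.arcsin(Rn[2,1]))
        if pitch<-1: continue
        lip=np.array([-.075,0,.027])
        tgt=np.r_[B,.14]; org=tgt-Rn@lip; x=org+Rn@g+.019*T[:,2]
        e,q=ik(x,T,q); print("   ",sgn*ph,"pitch %.0f roll %.0f"%(pitch,roll),round(e,4),q.round(2),"tcp",x.round(2))
E
time OMP_NUM_THREADS=1 timeout 300 python3 plan.py; python3 - <<'E'
import cv2
a=cv2.imread('pics/top0.png')[120:220,220:400]
cv2.imwrite('pics/crop.png',cv2.resize(a,None,fx=4.4,fy=4.4,interpolation=cv2.INTER_CUBIC))
E
```

```text
-87 60 1 grasp 0.0 [-0.71  0.91 -0.15  1.33  0.79  1.76 -0.99]
    0 pitch -0 roll -0 0.0 [-0.4   0.68 -0.16  1.47  0.97  1.66 -0.74] tcp [ 0.63 -0.02  0.19]
    20 pitch 17 roll 1 0.0 [-0.42  0.61 -0.11  1.54  0.95  1.65 -1.08] tcp [ 0.6  -0.03  0.21]
    45 pitch 38 roll 7 0.0 [-0.47  0.51 -0.07  1.64  0.92  1.63 -1.52] tcp [ 0.57 -0.04  0.23]
    55 pitch 45 roll 11 0.0 [-0.49  0.48 -0.06  1.69  0.9   1.62 -1.71] tcp [ 0.55 -0.05  0.23]
    0 pitch -0 roll -0 0.0 [-0.4   0.68 -0.16  1.47  0.97  1.66 -0.74] tcp [ 0.63 -0.02  0.19]
-87 60 -1 grasp 0.0 [-0.53  0.95 -0.43  1.34  0.95  1.87  2.06]
    0 pitch -0 roll -0 0.0 [-0.18  0.73 -0.49  1.47  1.13  1.79  2.33] tcp [ 0.63 -0.02  0.19]
    20 pitch 17 roll 1 0.0 [-0.17  0.64 -0.47  1.54  1.09  1.77  1.99] tcp [ 0.6  -0.03  0.21]
    45 pitch 38 roll 7 0.0 [-0.19  0.54 -0.43  1.65  1.04  1.74  1.55] tcp [ 0.57 -0.04  0.23]
    55 pitch 45 roll 11 0.0 [-0.21  0.51 -0.42  1.69  1.02  1.73  1.36] tcp [ 0.55 -0.05  0.23]
    0 pitch -0 roll -0 0.0 [-0.18  0.73 -0.49  1.47  1.13  1.79  2.33] tcp [ 0.63 -0.02  0.19]
-95 65 1 grasp 0.0 [-
[... 2555 characters left out ...]
 tcp [ 0.54 -0.04  0.24]
    0 pitch -0 roll -0 0.0 [-0.42  0.89 -0.06  1.23  0.95  1.89 -0.78] tcp [ 0.62 -0.04  0.19]
-101 70 -1 grasp 0.0 [-0.67  1.14 -0.15  1.03  0.77  2.06  2.1 ]
    0 pitch -0 roll -0 0.0 [-0.22  0.92 -0.41  1.24  1.14  2.02  2.28] tcp [ 0.62 -0.04  0.19]
    20 pitch 19 roll 1 0.0 [-0.22  0.84 -0.39  1.32  1.1   2.02  1.92] tcp [ 0.6  -0.04  0.22]
    45 pitch 42 roll 5 0.0 [-0.24  0.75 -0.37  1.44  1.04  2.01  1.44] tcp [ 0.55 -0.04  0.24]
    55 pitch 50 roll 8 0.0 [-0.26  0.72 -0.36  1.49  1.01  2.    1.24] tcp [ 0.54 -0.04  0.24]
    0 pitch -0 roll -0 0.0 [-0.22  0.92 -0.41  1.24  1.14  2.02  2.28] tcp [ 0.62 -0.04  0.19]
real	0m5.594s
user	0m5.323s
sys	0m0.178s
```

View pics/crop.png

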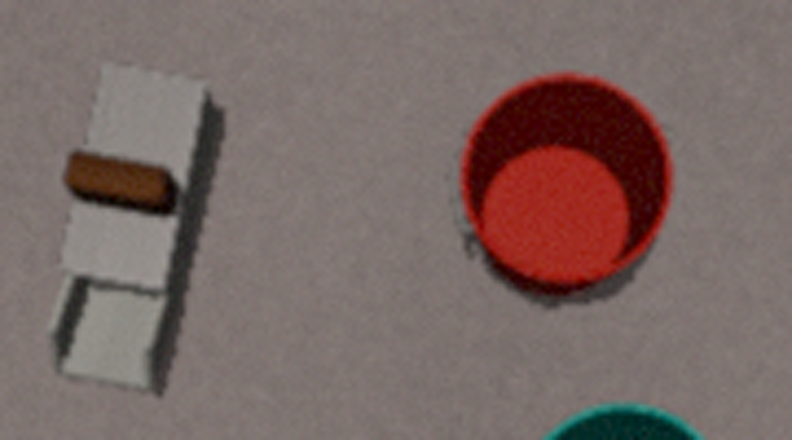

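```bash
cat > sim.py <<'E'
from kin import *
L=np.array([-2.95,-.253,-1.52,.182,-1.44,.02,-3.01]);H=np.array([2.95,2.06,1.557,2.33,4.58,2.055,3.01])
def step(q,xt,Tt,w):
    def f(p):
        X,M=fk(p,P,S);return np.r_[X-xt,w*R.from_matrix(M@Tt.T).as_rotvec(),.01*(p-q)]
    return least_squares(f,np.clip(q,L+1e-4,H-1e-4),bounds=(L,H),max_nfev=15,ftol=1e-5,xtol=1e-5).x
def pull(q,d,n,w):
    d=np.array(d)/np.linalg.norm(d)
    for _ in range(n):
        X,M=fk(q,P,S);q=step(q,X+.0625*d,M,w)
    return q
def lean(q):
    z=fk(q,P,S)[1][:,2];return np.degrees([np.arctan2(z[1],z[0]),np.arccos(-z[2])]).round(1)
E
cat > s1.py <<'E'
from sim import *
A=np.array([1.506,.615,.195,.183,-.204,2.055,.379]);B=np.array([1.031,-.254,1.557,.512,-.734,2.055,.912]);C=np.array([1.377,-.253,1.557,.688,-.908,2.054,1.131])
for w in(.3,.6,1.,1.5):
    a=pull(A,[0,.4,.92],12,w);b=pull(B,[0,.89,.45],12,w)
    print(w,lean(a),a.round(2),lean(b),b.round(2))
print("real",[-76.3,47.2],"(1.23,.09,.46,.18,-.33,2.05,.25)",[-86.7,59.5])
E
time OMP_NUM_THREADS=1 python3 s1.py
```

```text
0.3 [-86.2  71. ] [ 1.36 -0.1  -0.19  0.18  0.31  1.83  0.3 ] [-141.2   88.9] [ 2.55 -0.25  1.56  0.75 -1.44  1.82  1.25]
0.6 [-84.7  44.2] [ 1.57 -0.12 -0.1   0.43 -0.01  2.05  0.31] [-106.8   78.6] [ 2.09 -0.25  1.56  0.71 -1.44  2.05  1.14]
1.0 [-83.5  29.7] [ 1.54 -0.17 -0.07  0.74 -0.02  2.05  0.31] [-94.5  67.4] [ 1.63 -0.25  1.53  0.61 -1.12  2.05  1.07]
1.5 [-82.6  23.1] [ 1.53 -0.18 -0.06  0.86 -0.02  2.05  0.3 ] [-88.8  61.5] [ 1.63 -0.25  1.34  0.69 -0.96  2.05  1.08]
real [-76.3, 47.2] (1.23,.09,.46,.18,-.33,2.05,.25) [-86.7, 59.5]
real	0m5.378s
user	0m5.151s
sys	0m0.156s
```

```bash
cat > s2.py <<'E'
from sim import *
C=np.array([1.377,-.253,1.557,.688,-.908,2.054,1.131])
rng=np.random.default_rng(1);res=[]
for k in range(40):
    d=rng.normal(size=3);d/=np.linalg.norm(d);q=pull(C,d,14,1.2);l=lean(q);X=fk(q,P,S)[0]
    res.append((abs(l[0]+101.5)+.5*max(0,58-l[1]),d.round(2),l,X.round(2),q.round(2)))
res.sort(key=lambda r:r[0])
for r in res[:6]: print(*r)
E
OMP_NUM_THREADS=1 timeout 300 python3 s2.py
```

```text
3.700000000000003 [-0.95 -0.31  0.01] [-97.8  62.7] [-0.52 -0.43  0.64] [ 1.03 -0.25  1.56  1.32 -0.63  1.17  1.42]
3.799999999999997 [-0.91  0.16 -0.38] [-97.7  59. ] [-0.51 -0.21  0.46] [ 1.55 -0.25  1.56  1.67 -0.77  1.36  1.95]
3.9000000000000057 [-0.79  0.55  0.27] [-97.6  61.6] [-0.42 -0.07  0.73] [ 1.75 -0.25  1.56  1.08 -0.89  1.93  1.6 ]
3.9000000000000057 [-0.81  0.41  0.42] [-97.6  63. ] [-0.43 -0.13  0.79] [ 1.57 -0.25  1.56  0.94 -0.88  1.87  1.41]
4.0 [-0.62  0.67  0.42] [-97.5  63. ] [-0.37 -0.04  0.79] [ 1.82 -0.25  1.56  0.94 -1.    2.05  1.49]
4.200000000000003 [-0.17  0.78  0.61] [-97.3  68. ] [-0.3  -0.09  0.92] [ 1.68 -0.25  1.56  0.62 -1.14  2.05  1.11]
```

Call:
{"name": "move_arm", "arguments": {
  "series": [
    [-1.64, -0.3, -1.04, 0],
    [-1.64, -0.3, -1.04, 0],
    [-1.64, -0.3, -1.04, 0],
    [-1.64, -0.3, -1.04, 0],
    [-1.64, -0.3, -1.04, 0],
    [-1.64, -0.3, -1.04, 0],
    [-1.64, -0.3, -1.04, 0],
    [-1.64, -0.3, -1.04, 0],
    [-1.64, -0.3, -1.04, 0],
    [-1.64, -0.3, -1.04, 0],
    [-1.64, -0.3, -1.04, 0],
    [-1.64, -0.3, -1.04, 0],
    [-1.64, -0.3, -1.04, 0],
    [-1.64, -0.3, -1.04, 0],
    [-1.64, -0.3, -1.04, 0],
    [-1.64, -0.3, -1.04, 0]
  ]
}}

```text
clock: 17.98
eef_pos: [-0.4123, -0.1408, 0.7526]
ee_rot: [2.069, 0.344, -0.198]
contact_force: [-0.1, 0.6, 0.2]
grip_width: 0.0855
finger_force: 0.0
```

```bash
python3 -c "
from h import *
s,M=st()
from sim import *
print(lean(s['q']))"
```

```text
t 17.98 p [-0.4123 -0.1408  0.7526] z [ 0.001 -0.867 -0.497] y [ 0.323 -0.471  0.821] q [ 1.538 -0.253  1.557  1.001 -0.865  1.923  1.45 ] F [-0.1  0.6  0.2] M [ 0.89 -0.03 -0.03] w 0.0855 ff 0.0
[-90.1  60.4]
```

Call:
{"name": "move_arm", "arguments": {
  "series": [
    [-1.7, -0.3, -0.96, 0],
    [-1.7, -0.3, -0.96, 0],
    [-1.7, -0.3, -0.96, 0],
    [-1.7, -0.3, -0.96, 0],
    [-1.7, -0.3, -0.96, 0],
    [-1.7, -0.3, -0.96, 0],
    [-1.7, -0.3, -0.96, 0],
    [-1.7, -0.3, -0.96, 0],
    [-1.7, -0.3, -0.96, 0],
    [-1.7, -0.3, -0.96, 0],
    [-1.7, -0.3, -0.96, 0],
    [-1.7, -0.3, -0.96, 0],
    [-1.7, -0.3, -0.96, 0],
    [-1.7, -0.3, -0.96, 0],
    [-1.7, -0.3, -0.96, 0],
    [-1.7, -0.3, -0.96, 0],
    [-1.7, -0.3, -0.96, 0],
    [-1.7, -0.3, -0.96, 0]
  ]
}}

```text
clock: 20.23
eef_pos: [-0.4444, -0.1385, 0.7258]
ee_rot: [2.068, 0.311, -0.254]
contact_force: [-0.7, 0.1, 0.9]
grip_width: 0.0855
finger_force: 0.0
```

```bash
python3 -c "
from h import *
s,M=st()
from sim import *
print(lean(s['q']))
im=r.camera('side');cv2.imwrite('pics/side1.png',im)
a=cv2.imread('pics/top0.png')
for p in [(105,63),(62,272),(210,85),(165,290),(62,375),(155,392)]:
    print(p,onz('top',(220+p[0]/4.4,120+p[1]/4.4),.061 if p[1]<300 else .03).round(4))
for p in[(70,155),(170,168),(170,192)]: print(onz('top',(220+p[0]/4.4,120+p[1]/4.4),.099).round(4))
"
```

```text
t 20.23 p [-0.4444 -0.1385  0.7258] z [-0.052 -0.871 -0.488] y [ 0.323 -0.478  0.817] q [ 1.566 -0.253  1.557  1.079 -0.844  1.842  1.527] F [-0.7  0.1  0.9] M [ 0.88 -0.02  0.02] w 0.0855 ff 0.0
[-93.6  61. ]
(105, 63) [0.6081 0.2051 0.061 ]
(62, 272) [0.5087 0.2243 0.061 ]
(210, 85) [0.5968 0.1558 0.061 ]
(165, 290) [0.4995 0.1766 0.061 ]
(62, 375) [0.4642 0.2299 0.03  ]
(155, 392) [0.4554 0.1856 0.03  ]
[0.5551 0.2138 0.099 ]
[0.5486 0.1691 0.099 ]
[0.5376 0.1691 0.099 ]
```

```bash
cat > s3.py <<'E'
from sim import *
from cell import r
s=r.observe();q0=np.array(s['q']);x0,T0=np.array(s['eef_pos']),R.from_rotvec(s['ee_rot']).as_matrix()
def follow(q,x,T,wps,w=1.0,v=.055):
    # wps: list of (xyz, turn deg rel start)
    c=0
    for xt,th in wps:
        n=int(max(np.ceil(np.linalg.norm(xt-x)/v),np.ceil(abs(th-c)/10)));xs=x.copy();cs=c
        for i in range(1,n+1):
            x=xs+(xt-xs)*i/n;c=cs+(th-cs)*i/n;Tt=T@R.from_euler('z',c,degrees=True).as_matrix()
            qn=step(q,x,Tt,w);X,M=fk(qn,P,S)
            dv=np.abs(qn-q).max()/.125;q=qn
        print("  ->",xt.round(2),n,"err",np.linalg.norm(X-x).round(4),np.degrees(R.from_matrix(M@Tt.T).magnitude()).__round__(2),"q",q.round(2),"v%.1f"%dv)
    return q
z=T0[:,2];g=np.array([.542,.193,.088]);pre=g+.019*z-.12*z
A=np.array
paths={'left':[(A([-.2,.1,.75]),0),(A([.1,.2,.75]),0),(A([.4,.25,.6]),-69.5),(pre,-69.5),(g+.019*z,-69.5)],
'front':[(A([-.2,-.45,.7]),0),(A([.1,-.5,.7]),0),(A([.4,-.3,.7]),-69.5),(A([.5,.1,.6]),-69.5),(pre,-69.5),(g+.019*z,-69.5)],
'turnfirst':[(x0,-69.5),(A([-.2,-.45,.7]),-69.5),(A([.1,-.5,.7]),-69.5),(A([.4,-.3,.7]),-69.5),(A([.5,.1,.6]),-69.5),(pre,-69.5),(g+.019*z,-69.5)]}
if __name__=="__main__":
  for k,p in paths.items(): print(k);follow(q0,x0,T0,p)
E
OMP_NUM_THREADS=1 timeout 300 python3 s3.py
```

```text
left
  -> [-0.2   0.1   0.75] 7 err 0.1946 2.62 q [ 2.37 -0.25  1.15  1.28 -0.93  2.05  1.75] v0.3
  -> [0.1  0.2  0.75] 6 err 0.4643 3.96 q [ 2.84 -0.25  1.32  1.91 -0.44  2.05  2.7 ] v3.8
  -> [0.4  0.25 0.6 ] 7 err 0.7666 5.16 q [ 2.75 -0.25  0.83  1.46 -0.9   2.05  3.01] v0.9
  -> [0.55 0.28 0.14] 9 err 0.9692 18.18 q [ 2.76 -0.25  0.82  1.64 -0.75  2.05  3.01] v0.2
  -> [0.54 0.18 0.08] 3 err 0.9537 18.99 q [ 2.83 -0.25  0.71  1.68 -0.76  2.05  3.01] v0.3
front
  -> [-0.2  -0.45  0.7 ] 8 err 0.0801 1.76 q [ 2.6  -0.25 -0.06  1.32 -0.8   1.37  1.14] v1.7
  -> [ 0.1 -0.5  0.7] 6 err 0.0886 1.89 q [ 0.92 -0.25 -0.05  1.33  0.68  1.27 -0.33] v1.7
  -> [ 0.4 -0.3  0.7] 7 err 0.0001 0.0 q [ 0.07 -0.03 -0.18  1.27  1.12  1.86  0.22] v1.1
  -> [0.5 0.1 0.6] 8 err 0.0035 0.09 q [-1.22  0.88  1.56  0.82  0.19  2.05  0.26] v3.1
  -> [0.55 0.28 0.14] 10 err 0.0001 0.0 q [-1.26  1.4   1.27  0.87 -0.27  1.93 -0.36] v0.5
  -> [0.54 0.18 0.08] 3 err 0.0001 0.0 q [-1.34  1.41  1.26  1.22 -0.28  1.65 -0.31] v0.8
turnfirst
  -> [-0.44 -0.14  0.73] 7 err 0.007 0.14 q [ 1.57 -0.25  1.56  1.08 -0.84  1.84  2.74] v1.4
  -> [-0.2  -0.45  0.7 ] 8 err 0.0801 1.76 q [ 2.6  -0.25 -0.06  1.32 -0.8   1.37  2.35] v1.7
  -> [ 0.1 -0.5  0.7] 6 err 0.0886 1.89 q [ 0.92 -0.25 -0.05  1.33  0.68  1.27  0.88] v1.7
  -> [ 0.4 -0.3  0.7] 7 err 0.0001 0.0 q [ 0.09 -0.03 -0.2   1.27  1.12  1.86  0.22] v0.8
  -> [0.5 0.1 0.6] 8 err 0.0035 0.09 q [-1.22  0.88  1.56  0.82  0.19  2.05  0.26] v3.1
  -> [0.55 0.28 0.14] 10 err 0.0001 0.0 q [-1.26  1.4   1.27  0.87 -0.27  1.93 -0.36] v0.5
  -> [0.54 0.18 0.08] 3 err 0.0001 0.0 q [-1.34  1.41  1.26  1.22 -0.28  1.65 -0.31] v0.8
```

```bash
cat > s4.py <<'E'
from s3 import *
G=g+.019*z
V={'a':[(A([-.25,-.55,.6]),0),(A([.1,-.65,.6]),0),(A([.4,-.4,.5]),-69.5),(A([.5,-.1,.4]),-69.5),(A([.57,.3,.3]),-69.5),(pre,-69.5),(G,-69.5)],
'b':[(A([-.3,-.5,.65]),0),(A([.0,-.6,.65]),0),(A([.4,-.35,.6]),-69.5),(A([.45,-.05,.45]),-69.5),(A([.5,.3,.3]),-69.5),(pre,-69.5),(G,-69.5)]}
for k,p in V.items():
    print(k);q=follow(q0,x0,T0,p)
E
OMP_NUM_THREADS=1 timeout 300 python3 s4.py
```

```text
a
  -> [-0.25 -0.55  0.6 ] 9 err 0.0271 0.52 q [ 2.41 -0.25 -0.06  1.64 -0.77  1.    1.25] v1.3
  -> [ 0.1  -0.65  0.6 ] 7 err 0.0089 0.14 q [ 1.22 -0.25 -0.07  1.67  0.57  0.8  -0.31] v1.4
  -> [ 0.4 -0.4  0.5] 8 err 0.0 0.0 q [ 0.37 -0.08 -0.24  1.76  1.05  1.44 -0.05] v0.6
  -> [ 0.5 -0.1  0.4] 7 err 0.0001 0.0 q [-0.02  0.3  -0.53  1.6   1.02  1.93 -0.59] v0.6
  -> [0.57 0.3  0.3 ] 8 err 0.0312 0.78 q [-1.19  1.19  1.16  0.75 -0.02  2.05 -0.28] v2.5
  -> [0.55 0.28 0.14] 4 err 0.0 0.0 q [-1.23  1.32  1.08  0.87 -0.12  1.92 -0.44] v0.5
  -> [0.54 0.18 0.08] 3 err 0.0001 0.0 q [-1.3   1.29  1.08  1.23 -0.12  1.64 -0.43] v0.8
b
  -> [-0.3  -0.5   0.65] 8 err 0.0067 0.14 q [ 2.64 -0.25 -0.07  1.53 -0.87  1.21  1.33] v0.9
  -> [ 0.   -0.6   0.65] 6 err 0.061 1.07 q [ 1.49 -0.25 -0.06  1.5   0.21  0.87  0.12] v2.0
  -> [ 0.4  -0.35  0.6 ] 9 err 0.0001 0.0 q [ 0.17 -0.09 -0.16  1.55  1.06  1.66  0.08] v0.7
  -> [ 0.45 -0.05  0.45] 7 err 0.0 0.0 q [-0.18  0.22 -0.47  1.57  0.95  2.05 -0.57] v0.7
  -> [0.5 0.3 0.3] 7 err 0.0133 0.33 q [-1.32  1.13  1.14  0.89  0.01  2.05 -0.33] v3.7
  -> [0.55 0.28 0.14] 4 err 0.0 0.0 q [-1.23  1.31  1.06  0.87 -0.1   1.92 -0.45] v0.4
  -> [0.54 0.18 0.08] 3 err 0.0001 0.0 q [-1.29  1.28  1.06  1.23 -0.1   1.63 -0.44] v0.8
```

View pics/side1.png

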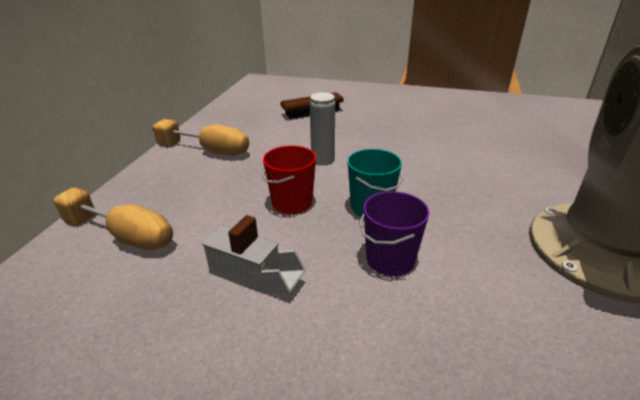

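```bash
cat > s4.py <<'E'
from s3 import *
G=g+.019*z
V={'c':[(A([-.25,-.58,.58]),0),(A([.1,-.65,.58]),0),(A([.4,-.4,.45]),-69.5),(A([.5,-.1,.35]),-69.5),(G+A([0,0,.12]),-69.5),(G,-69.5)]}
for k,p in V.items():
    print(k);q=follow(q0,x0,T0,p)
for xt,_ in V['c']: print((T0.T@(xt-x0)).round(3))
E
OMP_NUM_THREADS=1 timeout 300 python3 s4.py
```

```text
c
  -> [-0.25 -0.58  0.58] 10 err 0.0115 0.21 q [ 2.36 -0.25 -0.07  1.69 -0.76  0.91  1.24] v1.1
  -> [ 0.1  -0.65  0.58] 7 err 0.0118 0.19 q [ 1.21 -0.25 -0.06  1.72  0.59  0.77 -0.34] v1.4
  -> [ 0.4  -0.4   0.45] 8 err 0.0 0.0 q [ 0.36 -0.07 -0.24  1.86  1.07  1.39 -0.15] v0.6
  -> [ 0.5  -0.1   0.35] 7 err 0.0 0.0 q [-0.04  0.34 -0.52  1.67  1.    1.88 -0.68] v0.6
  -> [0.54 0.18 0.2 ] 6 err 0.0002 0.0 q [-0.54  0.85 -0.41  1.2   0.89  2.05 -0.98] v1.0
  -> [0.54 0.18 0.08] 3 err 0.0 0.0 q [-0.54  1.   -0.39  1.24  0.89  1.93 -1.1 ] v0.4
[0.178 0.154 0.446]
[0.5   0.301 0.488]
[0.852 0.172 0.319]
[ 1.012 -0.021  0.101]
[ 1.129 -0.263 -0.068]
[ 1.165 -0.361 -0.009]
```

Call:
{"name": "move_arm", "arguments": {
  "series": [
    [0.178, 0.154, 0.446, 0],
    [0.178, 0.154, 0.446, 0],
    [0.178, 0.154, 0.446, 0],
    [0.178, 0.154, 0.446, 0],
    [0.178, 0.154, 0.446, 0],
    [0.178, 0.154, 0.446, 0],
    [0.178, 0.154, 0.446, 0],
    [0.178, 0.154, 0.446, 0],
    [0.178, 0.154, 0.446, 0],
    [0.178, 0.154, 0.446, 0],
    [0.178, 0.154, 0.446, 0],
    [0.5, 0.301, 0.488, 0],
    [0.5, 0.301, 0.488, 0],
    [0.5, 0.301, 0.488, 0],
    [0.5, 0.301, 0.488, 0],
    [0.5, 0.301, 0.488, 0],
    [0.5, 0.301, 0.488, 0],
    [0.5, 0.301, 0.488, 0],
    [0.5, 0.301, 0.488, 0]
  ]
}}

```text
clock: 22.65
eef_pos: [0.1072, -0.6489, 0.5804]
ee_rot: [2.066, 0.321, -0.249]
contact_force: [-0.1, 0.4, -0.1]
grip_width: 0.0857
finger_force: 0.0
```

```bash
cat > s5.py <<'E'
from s3 import *
from h import st
st();print(lean(q0))
z=T0[:,2];G=g+.019*z;y=T0[:,1];x=T0[:,0];th=np.degrees(np.arctan2(y[2],x[2]));th=[th,th-180 if th>0 else th+180];th=min(th,key=abs)
print("turn",th)
wps=[(A([.4,-.4,.45]),th),(A([.5,-.1,.35]),th),(G+A([0,0,.12]),th),(G,th)]
follow(q0,x0,T0,wps)
for xt,_ in wps: print((T0.T@(xt-x0)).round(3))
E
OMP_NUM_THREADS=1 python3 s5.py
```

```text
t 22.65 p [ 0.1072 -0.6489  0.5804] z [-0.044 -0.872 -0.488] y [ 0.328 -0.474  0.817] q [ 1.764 -0.23  -0.487  1.646  0.359  0.721 -0.179] F [-0.1  0.4 -0.1] M [ 0.94 -0.07 -0.03] w 0.0857 ff 0.0
[-93.3  60.7]
turn -69.43024363009552
  -> [ 0.4  -0.4   0.45] 8 err 0.0 0.0 q [ 0.36 -0.08 -0.24  1.87  1.07  1.39 -0.15] v0.6
  -> [ 0.5  -0.1   0.35] 7 err 0.0 0.0 q [-0.04  0.33 -0.52  1.67  1.    1.87 -0.68] v0.6
  -> [0.54 0.18 0.2 ] 6 err 0.0002 0.0 q [-0.53  0.85 -0.42  1.21  0.91  2.05 -0.98] v1.0
  -> [0.54 0.18 0.08] 3 err 0.0 0.0 q [-0.53  0.99 -0.41  1.25  0.9   1.93 -1.11] v0.4
[ 0.347 -0.129 -0.166]
[ 0.509 -0.32  -0.383]
[ 0.629 -0.561 -0.552]
[ 0.666 -0.659 -0.493]
```

Call:
{"name": "move_arm", "arguments": {
  "series": [
    [0.347, -0.129, -0.166, -10],
    [0.347, -0.129, -0.166, -20],
    [0.347, -0.129, -0.166, -30],
    [0.347, -0.129, -0.166, -40],
    [0.347, -0.129, -0.166, -50],
    [0.347, -0.129, -0.166, -60],
    [0.347, -0.129, -0.166, -69.5],
    [0.509, -0.32, -0.383, -69.5],
    [0.509, -0.32, -0.383, -69.5],
    [0.509, -0.32, -0.383, -69.5],
    [0.509, -0.32, -0.383, -69.5],
    [0.509, -0.32, -0.383, -69.5],
    [0.509, -0.32, -0.383, -69.5],
    [0.629, -0.561, -0.552, -69.5],
    [0.629, -0.561, -0.552, -69.5],
    [0.629, -0.561, -0.552, -69.5],
    [0.629, -0.561, -0.552, -69.5],
    [0.629, -0.561, -0.552, -69.5],
    [0.629, -0.561, -0.552, -69.5],
    [0.629, -0.561, -0.552, -69.5]
  ]
}}

```text
clock: 25.15
eef_pos: [0.5422, 0.171, 0.1986]
ee_rot: [1.628, 1.534, -0.958]
contact_force: [0.5, -1.1, -0.4]
grip_width: 0.0858
finger_force: 0.0
```

```bash
OMP_NUM_THREADS=1 python3 - <<'E'
from s3 import *
from h import st,cv2
st();print(lean(q0)); z=T0[:,2];G=g+.019*z
print((T0.T@(G-x0)).round(4)); print("grasp now",(x0-.019*z).round(4))
a=r.camera('side');b=r.camera('top');cv2.imwrite('pics/s2.png',np.hstack([a[60:330,120:500],b[60:330,150:500]]))
E
```

```text
t 25.15 p [0.5422 0.171  0.1986] z [-0.053 -0.872 -0.487] y [ 0.998 -0.06  -0.001] q [-0.563  0.818 -0.333  1.212  0.858  2.048 -0.943] F [ 0.5 -1.1 -0.4] M [ 0.88 -0.11  0.08] w 0.0858 ff 0.0
[-94.3  60.9]
[ 0.1073 -0.0013  0.0537]
grasp now [0.5432 0.1875 0.2079]
```

View pics/s2.png

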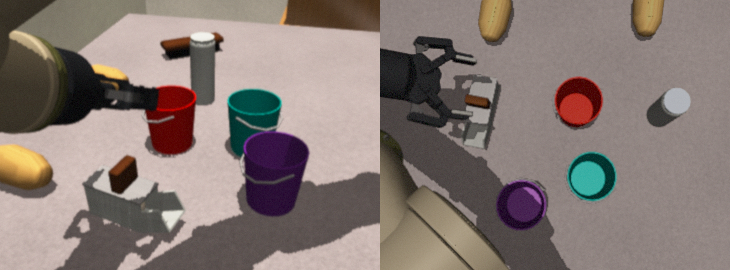

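Right half: the fingers, near (465,60) and (460,115), straddle the brown bar at (478,100), and they stand higher than it. Now I'll descend onto the bar.

Call:
{"name": "move_arm", "arguments": {
  "series": [
    [0.036, 0, 0.018, 0],
    [0.072, 0, 0.036, 0],
    [0.095, 0, 0.048, 0],
    [0.107, 0, 0.054, 0],
    [0.107, 0, 0.054, 0],
    [0.107, 0, 0.054, 0]
  ]
}}

```text
clock: 26.0
eef_pos: [0.5429, 0.1768, 0.081]
ee_rot: [1.631, 1.534, -0.953]
contact_force: [-0.5, 0.7, 0.2]
grip_width: 0.0849
finger_force: 0.0
```

```bash
OMP_NUM_THREADS=1 python3 - <<'E'
from h import *
s,M=st(); print("grasp",(np.array(s['eef_pos'])-.019*M[:,2]).round(4))
a=r.camera('side');b=r.camera('top');cv2.imwrite('pics/s3.png',cv2.resize(np.hstack([a[190:310,150:330],b[110:230,190:320]]),None,fx=2.5,fy=2.5))
E
```

```text
t 26.0 p [0.5429 0.1768 0.081 ] z [-0.052 -0.87  -0.49 ] y [ 0.998 -0.06   0.001] q [-0.57   0.963 -0.328  1.235  0.847  1.926 -1.069] F [-0.5  0.7  0.2] M [ 0.88 -0.01  0.01] w 0.0849 ff 0.0
grasp [0.5439 0.1933 0.0903]
```

View pics/s3.png

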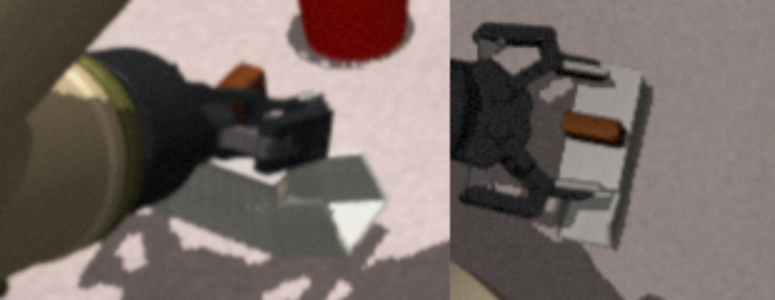

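The bar sits centred between the fingers, at (595,128) in the right crop. I'll close on it, 3 mm lower.

Call:
{"name": "move_arm", "arguments": {
  "series": [
    [0.003, 0, 0.002, 0],
    [0.003, 0, 0.002, 0],
    [0.003, 0, 0.002, 0],
    [0.003, 0, 0.002, 0],
    [0.003, 0, 0.002, 0],
    [0.003, 0, 0.002, 0],
    [0.003, 0, 0.002, 0],
    [0.003, 0, 0.002, 0]
  ],
  "grip": -1
}}

```text
clock: 27.1
eef_pos: [0.5425, 0.1763, 0.0761]
ee_rot: [1.629, 1.535, -0.955]
contact_force: [2.2, 2.2, 0.6]
grip_width: 0.0179
finger_force: 60.4
```

```bash
OMP_NUM_THREADS=1 python3 - <<'E'
from h import *
s,M=st(); print("grasp",(np.array(s['eef_pos'])-.019*M[:,2]).round(4))
print("up in tool",(M.T@[0,0,1]).round(3))
E
```

```text
t 27.1 p [0.5425 0.1763 0.0761] z [-0.052 -0.871 -0.489] y [ 0.998 -0.059  0.   ] q [-0.57   0.969 -0.327  1.237  0.847  1.921 -1.073] F [2.2 2.2 0.6] M [ 1.   -0.36  0.4 ] w 0.0179 ff 60.4
grasp [0.5434 0.1928 0.0854]
up in tool [-0.872  0.    -0.489]
```

```bash
cat > pour.py <<'E'
from h import *
import sys
from kin import ik
B=np.array([.541,-.007])
s=r.observe();x0=np.array(s['eef_pos']);T0=R.from_rotvec(s['ee_rot']).as_matrix()
a=np.arccos(-T0[2,2]) # tool lean
try: M,goff=np.load('tin.npy',allow_pickle=True)
except Exception:
    yv=T0[:,1];yaw=np.arctan2(yv[1],yv[0]);Rt=R.from_euler('z',yaw).as_matrix()
    M=T0.T@Rt;go=x0-.019*T0[:,2];goff=np.array([.010,0,go[2]]);o=np.empty(2,object);o[0]=M;o[1]=goff;np.save('tin.npy',o)
def pose(ph,z,dx=.015):
    # absolute rot: turn rel. to present
    T=T0@R.from_euler('z',ph,degrees=True).as_matrix();Rn=T@M
    org=np.r_[B+[dx,0],z]-Rn@np.array([-.075,0,.027]);return org+Rn@goff+.019*T[:,2],T,Rn
def pitch(Rn): return np.degrees(np.arcsin(Rn[2,0]))
print("pitch now",pitch(T0@M),"org",(x0-.019*T0[:,2]-T0@M@goff).round(4))
for ph,z in eval(sys.argv[1]):
    x,T,Rn=pose(ph,z);print(ph,"pitch %.1f roll %.1f"%(pitch(Rn),np.degrees(np.arcsin(Rn[2,1]))),(T0.T@(x-x0)).round(3),x.round(3),round(ik(x,T,np.array(s['q']))[0],4))
E
OMP_NUM_THREADS=1 python3 pour.py "[(0,.165)]"; python3 -c "
from h import *
s=r.observe();M=R.from_rotvec(s['ee_rot']).as_matrix();print((M.T@[0,0,.14]).round(3))"
```

```text
pitch now -2.263427468786547e-15 org [ 0.5335  0.1934 -0.    ]
0 pitch -0.0 roll 0.0 [-0.217  0.109  0.106] [ 0.64  -0.029  0.214] 0.0
[-0.122  0.    -0.068]
```

Call:
{"name": "move_arm", "arguments": {
  "series": [
    [-0.01, 0, -0.005, 0],
    [-0.03, 0, -0.017, 0],
    [-0.06, 0, -0.033, 0],
    [-0.09, 0, -0.05, 0],
    [-0.112, 0, -0.062, 0],
    [-0.122, 0, -0.068, 0],
    [-0.127, 0.006, -0.058, 0],
    [-0.136, 0.018, -0.04, 0],
    [-0.148, 0.032, -0.018, 0],
    [-0.162, 0.047, 0.006, 0],
    [-0.176, 0.063, 0.032, 0],
    [-0.19, 0.079, 0.058, 0],
    [-0.204, 0.094, 0.082, 0],
    [-0.213, 0.104, 0.098, 0],
    [-0.217, 0.109, 0.106, 0],
    [-0.217, 0.109, 0.106, 0],
    [-0.217, 0.109, 0.106, 0]
  ]
}}

```text
clock: 29.22
eef_pos: [0.6393, -0.0267, 0.2132]
ee_rot: [1.628, 1.538, -0.954]
contact_force: [-0.5, 0.3, -3.2]
grip_width: 0.017
finger_force: 60.0
```

```bash
OMP_NUM_THREADS=1 python3 - <<'E'
from h import *
st()
a=r.camera('side');b=r.camera('top');cv2.imwrite('pics/s4.png',cv2.resize(np.hstack([a[100:250,170:350],b[90:240,260:420]]),None,fx=2.3,fy=2.3))
E
OMP_NUM_THREADS=1 python3 pour.py "[(17.5,.15)]"
```

```text
t 29.23 p [ 0.6393 -0.0267  0.2132] z [-0.05  -0.871 -0.489] y [ 0.998 -0.057 -0.001] q [-0.367  0.731 -0.141  1.297  0.951  1.787 -0.687] F [-0.5  0.3 -3.2] M [ 1.48 -0.1   0.  ] w 0.017 ff 60.0
pitch now -0.047896175561533916 org [ 0.6302 -0.0096  0.1372]
17.5 pitch 15.2 roll 1.2 [-0.012 -0.018  0.008] [ 0.62  -0.039  0.219] 0.0
```

View pics/s4.png

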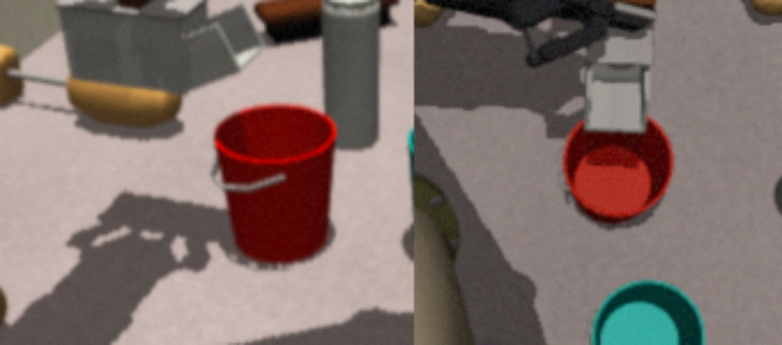

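The tin is lifted (wrist 3.2 N), and its lip is over the red bucket's opening, at (617,125) in the right crop. Now for the first 15° tip.

Call:
{"name": "move_arm", "arguments": {
  "series": [
    [-0.001, -0.001, 0, 0.7],
    [-0.001, -0.002, 0.001, 1.8],
    [-0.002, -0.003, 0.001, 3],
    [-0.003, -0.004, 0.002, 4.2],
    [-0.004, -0.006, 0.002, 5.4],
    [-0.005, -0.007, 0.003, 6.6],
    [-0.005, -0.008, 0.004, 7.8],
    [-0.006, -0.009, 0.004, 9],
    [-0.007, -0.011, 0.005, 10.2],
    [-0.008, -0.012, 0.005, 11.4],
    [-0.009, -0.013, 0.006, 12.6],
    [-0.009, -0.014, 0.006, 13.8],
    [-0.01, -0.015, 0.007, 15],
    [-0.011, -0.016, 0.007, 16.2],
    [-0.012, -0.018, 0.008, 17],
    [-0.012, -0.018, 0.008, 17.5],
    [-0.012, -0.018, 0.008, 17.5],
    [-0.012, -0.018, 0.008, 17.5]
  ]
}}

```text
clock: 31.58
eef_pos: [0.6206, -0.0402, 0.2201]
ee_rot: [1.799, 1.239, -0.788]
contact_force: [0.2, 0.2, -2.8]
grip_width: 0.0172
finger_force: 60.0
```

Call:
{"name": "move_arm", "arguments": {
  "series": [
    [0, 0, 0, 0],
    [0, 0, 0, 0],
    [0, 0, 0, 0],
    [0, 0, 0, 0],
    [0, 0, 0, 0],
    [0, 0, 0, 0],
    [0, 0, 0, 0],
    [0, 0, 0, 0],
    [0, 0, 0, 0]
  ]
}}

```text
clock: 32.7
eef_pos: [0.6206, -0.0402, 0.2201]
ee_rot: [1.799, 1.238, -0.788]
contact_force: [-0.7, 0.3, -3.2]
grip_width: 0.0171
finger_force: 60.0
```

```bash
python3 -c "
from h import *
st()"
OMP_NUM_THREADS=1 python3 pour.py "[(0,.15),(10,.147),(20,.142),(27,.138),(33,.135),(38,.135)]"
```

```text
t 32.7 p [ 0.6206 -0.0402  0.2201] z [-0.052 -0.871 -0.489] y [ 0.943 -0.203  0.262] q [-0.38   0.678 -0.106  1.37   0.929  1.76  -0.998] F [-0.7  0.3 -3.2] M [ 1.48 -0.04  0.01] w 0.0171 ff 60.0
pitch now 15.190159699902154 org [ 0.6344 -0.0246  0.1444]
0 pitch 15.2 roll 1.1 [ 0.001 -0.001 -0.001] [ 0.62  -0.039  0.219] 0.0
10 pitch 23.7 roll 2.7 [-0.01  -0.012  0.001] [ 0.606 -0.043  0.225] 0.0
20 pitch 32.1 roll 5.0 [-0.018 -0.026  0.003] [ 0.59  -0.046  0.227] 0.0
27 pitch 37.7 roll 7.0 [-0.022 -0.037  0.005] [ 0.579 -0.047  0.226] 0.0
33 pitch 42.3 roll 8.9 [-0.025 -0.046  0.007] [ 0.568 -0.047  0.225] 0.0
38 pitch 46.0 roll 10.6 [-0.028 -0.054  0.007] [ 0.56  -0.047  0.226] 0.0
```

Call:
{"name": "move_arm", "arguments": {
  "series": [
    [-0.001, -0.001, 0, 0.8],
    [-0.002, -0.002, 0, 2],
    [-0.003, -0.004, 0, 3.2],
    [-0.004, -0.005, 0, 4.4],
    [-0.006, -0.007, 0.001, 5.6],
    [-0.007, -0.008, 0.001, 6.8],
    [-0.008, -0.01, 0.001, 8],
    [-0.009, -0.011, 0.001, 9.2],
    [-0.01, -0.012, 0.001, 10.4],
    [-0.011, -0.014, 0.001, 11.6],
    [-0.012, -0.016, 0.002, 12.8],
    [-0.013, -0.017, 0.002, 14],
    [-0.014, -0.019, 0.002, 15.2],
    [-0.015, -0.021, 0.002, 16.4],
    [-0.016, -0.022, 0.003, 17.6],
    [-0.017, -0.024, 0.003, 18.8],
    [-0.018, -0.026, 0.003, 20]
  ]
}}

```text
clock: 34.83
eef_pos: [0.5899, -0.0456, 0.2268]
ee_rot: [1.944, 0.886, -0.587]
contact_force: [0.3, 0.1, -3.4]
grip_width: 0.0174
finger_force: 60.0
```

```bash
python3 -c "
from h import *
st()"
OMP_NUM_THREADS=1 python3 pour.py "[(0,.142),(7,.138),(13,.135),(18,.135)]"
```

```text
t 34.83 p [ 0.5899 -0.0456  0.2268] z [-0.052 -0.871 -0.489] y [ 0.774 -0.345  0.532] q [-0.412  0.61  -0.072  1.466  0.899  1.738 -1.37 ] F [ 0.3  0.1 -3.4] M [ 1.45 -0.11 -0.01] w 0.0174 ff 60.0
pitch now 32.12947253361637 org [ 0.628  -0.0359  0.1589]
0 pitch 32.1 roll 5.1 [-0.  0.  0.] [ 0.59  -0.046  0.227] 0.0
7 pitch 37.7 roll 7.0 [-0.007 -0.009  0.002] [ 0.578 -0.047  0.226] 0.0
13 pitch 42.4 roll 8.9 [-0.013 -0.017  0.003] [ 0.568 -0.047  0.225] 0.0
18 pitch 46.0 roll 10.7 [-0.019 -0.023  0.003] [ 0.56  -0.047  0.226] 0.0
```

Call:
{"name": "move_arm", "arguments": {
  "series": [
    [-0.001, -0.001, 0, 1],
    [-0.002, -0.003, 0.001, 2],
    [-0.003, -0.004, 0.001, 3],
    [-0.004, -0.005, 0.001, 4],
    [-0.005, -0.006, 0.001, 5],
    [-0.006, -0.008, 0.002, 6],
    [-0.007, -0.009, 0.002, 7],
    [-0.008, -0.01, 0.002, 8],
    [-0.009, -0.012, 0.002, 9],
    [-0.01, -0.013, 0.002, 10],
    [-0.011, -0.014, 0.003, 11],
    [-0.012, -0.016, 0.003, 12],
    [-0.013, -0.017, 0.003, 13],
    [-0.014, -0.018, 0.003, 14],
    [-0.014, -0.018, 0.003, 14],
    [-0.014, -0.018, 0.003, 14],
    [-0.014, -0.018, 0.003, 14],
    [-0.014, -0.018, 0.003, 14],
    [-0.014, -0.018, 0.003, 14]
  ]
}}

```text
clock: 37.2
eef_pos: [0.5671, -0.0469, 0.2254]
ee_rot: [2.014, 0.637, -0.443]
contact_force: [-0.3, -0.2, -1.7]
grip_width: 0.0177
finger_force: 60.1
```

```bash
python3 - <<'E'
from h import *
st()
a=r.camera('side');b=r.camera('top');cv2.imwrite('pics/s5.png',cv2.resize(np.hstack([a[100:250,170:350],b[90:240,260:420]]),None,fx=2.3,fy=2.3))
E
```

```text
t 37.2 p [ 0.5671 -0.0469  0.2254] z [-0.052 -0.871 -0.489] y [ 0.599 -0.419  0.683] q [-0.44   0.57  -0.049  1.534  0.877  1.721 -1.637] F [-0.3 -0.2 -1.7] M [ 1.3  -0.02  0.01] w 0.0177 ff 60.1
```

View pics/s5.png

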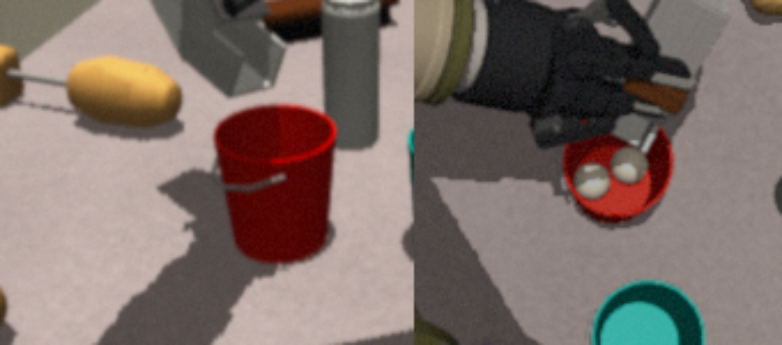

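Both balls are in the red bucket, at (593,180) and (630,165) in the right crop, and the wrist load fell to about 1.7 N. Now I'll return the tin.

```bash
OMP_NUM_THREADS=1 python3 - <<'E'
from h import *
from sim import *
s=r.observe();x0=np.array(s['eef_pos']);T0=R.from_rotvec(s['ee_rot']).as_matrix()
P1=x0+[.02,0,.06]; E=np.array([.5425,.1763,.0761]);q=np.array(s['q'])
for n,x,th in(("up",P1,0),("un",np.array([.62,.0,.27]),-30),("hov",E+[0,0,.12],-51.5),("h2",E+[0,0,.03],-51.5),("near",E+[0,0,.003],-51.5)):
    T=T0@R.from_euler('z',th,degrees=True).as_matrix();e,q=ik(x,T,q);print(n,th,(T0.T@(x-x0)).round(3),round(e,4),q.round(2))
E
```

```text
up 0 [-0.017  0.053 -0.03 ] 0.0 [-0.47  0.57 -0.01  1.44  0.89  1.77 -1.54]
un -30 [ 0.03   0.042 -0.065] 0.0 [-0.45  0.68 -0.09  1.28  0.91  1.84 -1.03]
hov -51.5 [ 0.054 -0.128 -0.179] 0.0 [-0.66  0.84 -0.19  1.2   0.79  1.98 -0.91]
h2 -51.5 [ 0.103 -0.19  -0.135] 0.0 [-0.66  0.94 -0.19  1.23  0.77  1.89 -1.01]
near -51.5 [ 0.117 -0.208 -0.122] 0.0 [-0.66  0.97 -0.19  1.23  0.77  1.86 -1.03]
```

Call:
{"name": "move_arm", "arguments": {
  "series": [
    [-0.004, 0.012, -0.007, 0],
    [-0.01, 0.035, -0.02, 0],
    [-0.017, 0.053, -0.03, 0],
    [-0.005, 0.05, -0.04, -7],
    [0.008, 0.047, -0.05, -15],
    [0.02, 0.044, -0.058, -23],
    [0.03, 0.042, -0.065, -30],
    [0.033, 0.022, -0.078, -37],
    [0.037, -0.008, -0.098, -44],
    [0.042, -0.04, -0.12, -51.5],
    [0.047, -0.075, -0.143, -51.5],
    [0.051, -0.107, -0.165, -51.5],
    [0.054, -0.128, -0.179, -51.5],
    [0.064, -0.14, -0.17, -51.5],
    [0.08, -0.16, -0.156, -51.5],
    [0.095, -0.18, -0.142, -51.5],
    [0.103, -0.19, -0.135, -51.5],
    [0.11, -0.198, -0.129, -51.5],
    [0.114, -0.203, -0.125, -51.5],
    [0.114, -0.203, -0.125, -51.5]
  ]
}}

```text
clock: 39.8
eef_pos: [0.5432, 0.1762, 0.0859]
ee_rot: [1.629, 1.535, -0.955]
contact_force: [-0.9, 0.5, -1.8]
grip_width: 0.0174
finger_force: 60.1
```

```bash
OMP_NUM_THREADS=1 python3 - <<'E'
from h import *
s,T=st();print((T.T@(np.array([.5425,.1763,.0761])-np.array(s['eef_pos']))).round(4),(T.T@[0,0,-.001]).round(5))
E
```

```text
t 39.8 p [0.5432 0.1762 0.0859] z [-0.052 -0.871 -0.488] y [ 0.998 -0.06  -0.   ] q [-0.641  0.941 -0.202  1.239  0.776  1.886 -1.022] F [-0.9  0.5 -1.8] M [ 1.37 -0.09 -0.01] w 0.0174 ff 60.1
[ 0.0086 -0.0007  0.0047] [0.00087 0.      0.00049]
```

Call:
{"name": "move_arm", "arguments": {
  "series": [
    [0.003, 0, 0.002, 0],
    [0.006, 0, 0.003, 0],
    [0.008, 0, 0.004, 0],
    [0.009, 0, 0.005, 0],
    [0.009, 0, 0.005, 0],
    [0.009, 0, 0.005, 0]
  ]
}}

```text
clock: 40.55
eef_pos: [0.5432, 0.1765, 0.0761]
ee_rot: [1.629, 1.535, -0.955]
contact_force: [-0.5, 1.2, 2.1]
grip_width: 0.0171
finger_force: 60.5
```

```bash
python3 -c "
from h import *
st()"
```

```text
t 40.55 p [0.5432 0.1765 0.0761] z [-0.052 -0.871 -0.489] y [ 0.998 -0.06  -0.   ] q [-0.642  0.954 -0.201  1.239  0.775  1.876 -1.031] F [-0.5  1.2  2.1] M [ 0.81  0.15 -0.12] w 0.0171 ff 60.5
```

Call:
{"name": "move_arm", "arguments": {
  "series": [
    [0, 0, 0, 0],
    [0, 0, 0, 0],
    [0, 0, 0, 0],
    [0, 0, 0, 0],
    [0, 0, 0, 0],
    [0, 0, 0, 0]
  ],
  "grip": 1
}}

```text
clock: 41.3
eef_pos: [0.5432, 0.1763, 0.0757]
ee_rot: [1.629, 1.535, -0.955]
contact_force: [-0.6, -0.1, -0.5]
grip_width: 0.0856
finger_force: 0.0
```

Call:
{"name": "move_arm", "arguments": {
  "series": [
    [-0.015, 0, -0.008, 0],
    [-0.04, 0, -0.025, 0],
    [-0.07, 0, -0.05, 0],
    [-0.1, 0, -0.08, 0],
    [-0.12, 0, -0.1, 0],
    [-0.13, 0, -0.11, 0],
    [-0.13, 0, -0.11, 0],
    [-0.13, 0, -0.11, 0]
  ]
}}

```text
clock: 42.3
eef_pos: [0.545, 0.2086, 0.2433]
ee_rot: [1.629, 1.535, -0.955]
contact_force: [-0.0, -0.3, -0.0]
grip_width: 0.0857
finger_force: 0.0
```

```bash
python3 - <<'E'
from h import *
st()
a=r.camera('side');b=r.camera('top');cv2.imwrite('pics/s6.png',np.hstack([a[60:330,120:500],b[60:330,150:500]]))
E
```

```text
t 42.3 p [0.545  0.2086 0.2433] z [-0.052 -0.871 -0.489] y [ 0.998 -0.059 -0.   ] q [-0.798  0.81   0.018  1.086  0.701  2.048 -0.778] F [-0.  -0.3 -0. ] M [ 0.88 -0.02  0.02] w 0.0857 ff 0.0
```

View pics/s6.png

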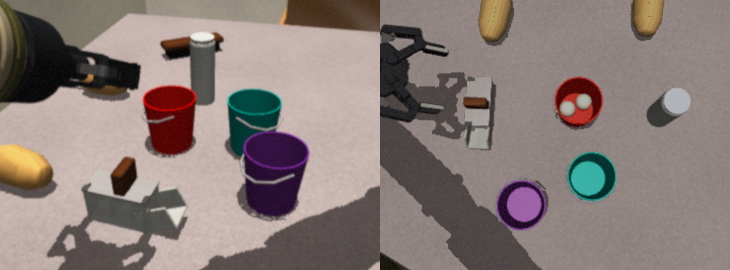

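The tin stands upright and free at (478,110). Both balls are in the upright red bucket, at (568,108) and (584,101), and the gripper is clear of everything.

```bash
python3 -c "
from cell import r
print(r.sign_off())"
```

```text
the job is handed in; nothing more can be done
None
```

The job is handed in at about 42 s of robot time: the tin was tipped to about 15° and held for over a second, both balls were then poured into the red bucket, and the empty tin is back upright and released, with the bucket still standing.

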